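Fit and lock the drilling fence on the T-slotted plate

TASK

Fit the drilling fence on the T-slotted plate for a batch of holes: set it across both slots behind the steel blank, upright face towards the blank, so that both lock heads drop into the slots and the fence sits flat. Then lock it by twisting both black wings a quarter turn clockwise (seen from above) to their stops, and let go. Leave the blank and the other things on the bench where they are.

Things in the scene. Friction and masses are not known exactly. Their poses are not given: they have to be found in the camera images.
- plate: Cast-iron plate fixed to the bench, 260 x 260 x 50 mm high. Origin: centre of underside. Two straight T-slots run through along its x axis (away from the robot, yaw within 0.25 rad of world) at y = +80 and -80 mm: mouth 18 mm wide, 12 deep, over a chamber 34 wide, 14 high (floor 26 mm below the top). Four low lugs stick out 31 mm at the y sides, under 24 mm high.
- fence: Loose aluminium angle, 220 mm long (y), 0.4 to 0.7 kg, a lock near each end. Origin: flange underside, midway between the lock axes (0, +-80 mm). Flange 8 mm thick, x = -45 to +22 mm. At first its flange lies on the timber offcut (42 mm high), a head hanging free at each end, face (-x side) to the robot, yaw within 0.6 rad of world. Seated on the plate, its origin is level with the plate's top.
- wall (a point): Middle of the top edge of the fence's upright wall, at (-40, 0, 40) mm of the fence. The wall is 10 mm thick (x = -45 to -35 mm), 220 mm long, 40 mm high from the flange's underside; its -x side is the fence's face. It can be gripped here from above; behind it stand two gussets 28 mm high at y = +-45 mm.
- lock_left (a joint): Turn of the lock at the fence's y = +80 mm, rad: 0 (starts below 0.06) = wing and T-head along the fence's x, head passes the slot mouth; 1.57 = at the stop, a quarter turn clockwise from above, head across under the slot's lips. Light friction, 0.06 N m. Head 14.5 x 28 mm, long side parallel to the wing, tapered foot, 13.5 to 23.5 mm below the flange's underside, under a 14 mm round neck.
- lock_right (a joint): The same for the lock at the fence's y = -80 mm; also clockwise seen from above.
- wing_left (a point): Centre of the black wing on top of the lock at y = +80 mm, 52 mm above the flange's underside. The wing is an upright bar 44 mm long, 10 mm thick, 20 mm high (42 to 62 mm up), clear of the fence's wall (40 mm high, 35 mm away); this point's x axis lies along the bar and turns with the lock.
- wing_right (a point): The same for the lock at y = -80 mm.
- blank: Steel blank lying on the plate between the slots, 50 (x) x 90 (y) x 12 mm. Origin at the centre of its underside. To be left where it is.
- vise: Small grey drill vise, 160 x 70 mm, 52 mm high, left of the plate. Origin at the centre of its underside. Leave alone.
- chuck_key: Steel T-handled chuck key, 90 mm long, lying flat near the robot. Leave alone.
- hammer: Hammer lying at the far side of the bench. Leave alone.
- brush: Blue bench brush near the robot on the left. Leave alone.
- offcut: Timber offcut, 90 (x) x 110 (y) x 42 mm high, on the bench under the fence at first. Origin: centre of its underside. Leave it where it is.
- oil: Grey oil bottle, 60 mm diameter, 150 mm high, left of the plate beside the vise. Leave alone.
- step_block: Dark steel clamping step block, 70 x 30 x 46 mm, far right. Leave alone.
Not all that is in view belongs to the job. Leave any blue look-alike of the fence alone. Leave any turquoise look-alike of the blank alone.

How it is judged:
By the outcome, as a careful person would: the job done as asked, in the order asked, and still so for the second after the job is handed in, with the robot touching nothing.
It also fails if it takes over 58 s, if anything falls off the work surface, if the arm or the gripper's body presses on something with over 40 N, if the wrist force passes 120 N, or if a joint passes its speed limit or range.

ROBOT

A 6-joint arm with a two-finger parallel gripper is mounted at the origin on the work surface. World frame = base frame: x ahead of the robot, y to its left, z up, the work surface at z = 0. Lengths are in m, angles in rad, forces in N, time in s.
With the tool pointing down it reaches from about 0.375 to 0.975 m from the base axis. Payload 3.8 kg.
Tool frame: the origin (TCP) lies at the very end of the fingers, on their centre line; the grasp point (between the pads) lies 19 mm behind it; z points along the fingers, y is the line along which they close (so a half turn about z gives the same grasp; the last joint's range is limited). The gripper opens to 85 mm and grips with 20 to 120 N. Pads are 22 mm wide; open, the fingers measure 114 mm over their backs; the gripper's body (76 mm by 85 mm) begins 54 mm behind the grasp point. The pads swing forward as they close: fully open they stand 13 mm farther back than shut.
Start: joints at [-1.235, 0.264, 1.604, -0, 1.274, -0.037], TCP at [0.246, -0.629, 0.231] pointing down, gripper open.
Joint ranges: [-2.63, 2.63], [-0.94, 2.18], [0.31, 2.57], [-1.31, 4.45], [0, 2.66], [-2.55, 2.55]. Speed limits (rad/s): [2.57, 2.57, 3.14, 3.14, 3.14, 3.14].

INTERFACE

Orientations are given as a rotation vector (axis times angle).
In Python, from workcell import * gives the robot as it stands.
- The arm moves only by the shell command python3 -m crank 'ROWS' [OPENING] [FORCE]. ROWS is JSON, a list that holds one entry, the list of rows, each a list of 6 numbers: the shift along the tool's x, y, z in cm, then the turn, a rotation vector about the tool's x, y, z in rad. In form: [[[dx, dy, dz, ax, ay, az], ...]]. A call has 1 to 8 rows; each row shifts and turns the commanded pose from where the row before left it, along the tool's axes as they then stand; what a row does not reach is not made up. A row lasts 1/12 s, in which the tool goes at most 41.7 mm and 7.16 degrees, less where a joint would pass 70% of its speed; a pose out of reach is approached as far as the arm can. A call with a gripper value outside its range is refused whole. OPENING is the finger opening in cm, from 0 to 8.54, set as the call begins (- or left out, the last holds). The fingers move at their own pace and stop on an object; FORCE is the grip in N (left out, the last holds). Time passes only in rows, so rows that do not move let the fingers close. It gives the time, the measured TCP pose, the force, the opening and the grip force at its end, in the units of the state.
- read_state(): the state, without advancing time (a new reading comes with each control period).
- read_camera(name): name is "scene" or "side" or "wrist"; returns the picture (420x560x3 uint8, blue, green, red); there is no depth.
- camera_model(name): a dict with "camera_matrix" (3x3 intrinsics, pixels), "R" (3x3) and "t" (3): a world point X has camera coordinates R X + t. Camera axes: x right, y down, z forward; pixel columns grow to the right and rows downward; lengths in m; the calibration is good to about 2 mm. A picture is of the moment at which its call begins: read the wrist's pose just before it. camera_model takes no time and is no camera call; for the wrist camera it gives the pose at the moment of the call.
- finish_job(): hands the job in; it is judged then, once.
The state is a dict: "time": time; "q": joint angles; "joint_vel": joint speeds; "joint_torque": joint torques, N m; "tool_pos": TCP position; "tcp_rot": TCP orientation; "wrist_force": force on the tool from outside, world axes, zero at the start; "torque": the same for the moment, N m; "width": opening from 0.0 (shut) to 1.0 (fully open); "grip_force": force on a finger pad.
Only numpy, scipy, OpenCV 4.12 (cv2) and the standard library are available. Lean on these libraries where they do the work, as an engineer would, in place of code of your own. Each camera call takes 0.05 s, during which the arm holds its last target. There are 200 camera calls.

## Working session

There is one attempt and no reset: what is moved stays moved. The work goes in short steps, Python scripts to look and compute and a shell command to move; the robot and the scene stay as the last step left them, time stands still between calls to the robot, and variables do not carry over. Pictures are saved under pics/ and viewed, at most 10 in all, crops included, and the job is handed in when it is done.

```bash
mkdir -p pics; ls; python3 - <<'E'
from workcell import *
import cv2,numpy as np
for n in("scene","side"):
    cv2.imwrite(f"pics/{n}0.png",read_camera(n))
    m=camera_model(n);print(n,m["camera_matrix"],-m["R"].T@m["t"])
s=read_state();print(s)
E
```

```text
pics
scene [[384.98170619   0.         282.40791605]
 [  0.         384.98170619 205.55455441]
 [  0.           0.           1.        ]] [ 1.13174745 -0.16102146  0.90343632]
side [[399.49755432   0.         278.86940956]
 [  0.         399.49755432 215.85668092]
 [  0.           0.           1.        ]] [0.40988512 0.87130588 1.0660603 ]
{'time': 0.1, 'q': array([-1.23489646e+00,  2.64687698e-01,  1.60523496e+00,  1.66478610e-05,
        1.27372172e+00, -3.68796387e-02]), 'joint_vel': array([-0.00017128, -0.00202672, -0.00132571,  0.0003646 ,  0.00144594,
        0.00072819]), 'joint_torque': array([ 4.10260873e-04, -5.16709328e+01, -3.68589878e+01, -2.42164663e-05,
        6.29487084e-03,  2.31632424e-05]), 'tool_pos': array([ 0.24563551, -0.62800533,  0.23008122]), 'tcp_rot': array([-3.08518457e+00, -5.81792093e-01,  4.55042490e-04]), 'wrist_force': array([-0.44475585, -0.04950707, -0.59752036]), 'torque': array([-0.01117406,  0.08097011, -0.01898928]), 'grip_force': 0.0, 'width': 0.9994671037025904}
```

View pics/scene0.png

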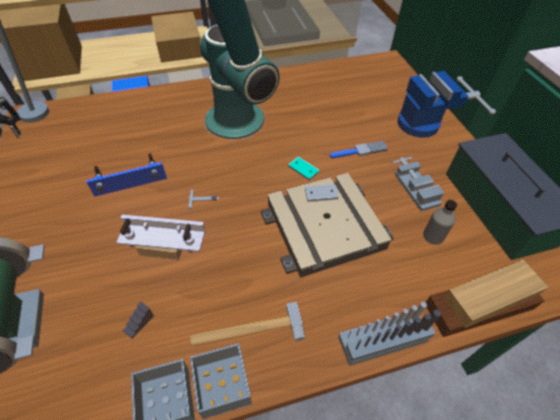

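View pics/side0.png

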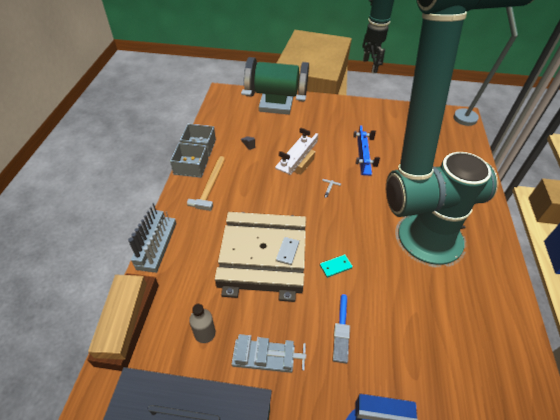

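Scene view: there are two fence candidates, silver at (160,235) on the timber offcut and blue at (127,178). The silver one fits, because blue is the look-alike. There are two blank candidates, grey at (322,192) on the plate between the slots and turquoise at (304,167) on the bench. The grey one is the blank. I'll confirm both with an enlarged crop.

```bash
cat > h.py <<'E'
from workcell import *
import cv2,numpy as np
from scipy.spatial.transform import Rotation as Ro
def ray(m,px,z):
    K,R,t=m["camera_matrix"],m["R"],m["t"]
    c=-R.T@t; d=R.T@np.linalg.solve(K,[px[0],px[1],1.])
    return c+d*(z-c[2])/d[2]
def proj(m,X):
    p=(m["R"]@np.atleast_2d(X).T).T+m["t"]; p=p@m["camera_matrix"].T
    return p[:,:2]/p[:,2:]
E
python3 - <<'E'
from h import *
a=cv2.imread("pics/scene0.png");b=cv2.imread("pics/side0.png")
def c(i,x,y,w): return cv2.resize(i[y:y+w*3//4,x:x+w],(400,300),interpolation=cv2.INTER_CUBIC)
cv2.imwrite("pics/crop1.png",np.vstack([np.hstack([c(a,100,190,120),c(a,255,165,144)]),np.hstack([c(b,260,115,80),c(b,210,205,112)])]))
m=camera_model("scene")
for p in[(125,227),(188,234),(160,250)]:print(ray(m,p,.08))
for p in[(268,208),(302,270),(388,237),(348,175)]:print(ray(m,p,.05))
E
```

```text
[ 0.45749795 -0.38001647  0.08      ]
[ 0.52359055 -0.22527009  0.08      ]
[ 0.55342665 -0.29872869  0.08      ]
[0.47261388 0.00125636 0.05      ]
[0.68765524 0.03258348 0.05      ]
[0.65470705 0.28612719 0.05      ]
[0.41333752 0.26940726 0.05      ]
```

View pics/crop1.png

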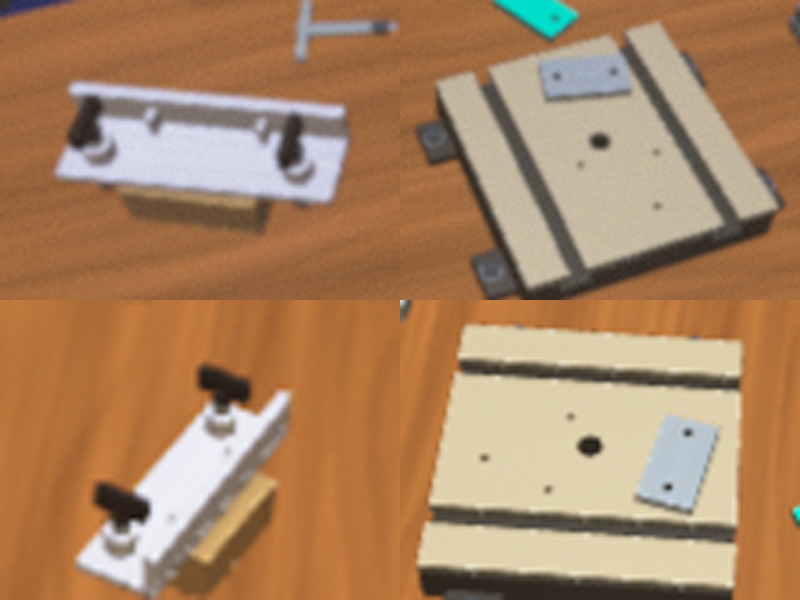

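The crop confirms it: the silver fence (crop top-left, wings at about (88,125) and (292,143)) is on the timber, and the grey blank is on the plate between the slots. Next I'll find the wrist camera's offset and plan the approach.

```bash
cat >> h.py <<'E'
def plan(p,xang):
    """delta to world TCP p with tool down, tool-x at world angle xang"""
    s=read_state();R=Ro.from_rotvec(s["tcp_rot"])
    T=Ro.from_matrix(np.array([[np.cos(xang),np.sin(xang),0],[np.sin(xang),-np.cos(xang),0],[0,0,-1]]))
    print("t",s["time"],"shift cm (tool axes now)",(R.inv().apply(np.array(p)-s["tool_pos"])*100).round(2),"after-turn axes",(T.inv().apply(np.array(p)-s["tool_pos"])*100).round(2),
      "turn",(R.inv()*T).as_rotvec().round(3),"F",s["wrist_force"].round(1),"w",s["width"].round(3),s["tool_pos"].round(4))
E
python3 - <<'E'
from h import *
m=camera_model("wrist");s=read_state();R=Ro.from_rotvec(s["tcp_rot"])
c=-m["R"].T@m["t"];print(R.inv().apply(c-s["tool_pos"]),R.inv().apply(m["R"][2]),m["camera_matrix"][0,0])
plan([.44,-.28,.28],1.17)
E
```

```text
[ 0.06700171 -0.00121256 -0.14222611] [-2.65066584e-01  7.01577891e-04  9.64229855e-01] 316.6320483916443Traceback (most recent call last):
  File "<stdin>", line 4, in <module>
  File "h.py", line 16, in plan
    "turn",(R.inv()*T).as_rotvec().round(3),"F",s["wrist_force"].round(1),"w",s["width"].round(3),s["tool_pos"].round(4))
                                                                              ^^^^^^^^^^^^^^^^
AttributeError: 'float' object has no attribute 'round'
```

```bash
sed -i 's/s\["width"\].round(3)/round(s["width"],3)/' h.py; python3 - <<'E'
from h import *
plan([.42,-.28,.26],1.17)
E
```

```text
t 0.1 shift cm (tool axes now) [ 28.91 -26.07  -2.94] after-turn axes [38.85  2.48 -2.99] turn [-0.002 -0.001 -0.797] F [-0.4 -0.  -0.6] w 0.999 [ 0.2456 -0.628   0.2301]
```

```bash
python3 -m crank '[[[0,0,-1,0,0,-0.1],[0,0,-1,0,0,-0.1],[0,0,-0.5,0,0,-0.1],[0,0,-0.4,0,0,-0.1],[0,0,0,0,0,-0.1],[0,0,0,0,0,-0.1],[0,0,0,0,0,-0.1],[0,0,0,0,0,-0.1]]]' 4; python3 -m crank '[[[3,0.2,0,0,0,0],[3.3,0.2,0,0,0,0],[3.3,0.2,0,0,0,0],[3.3,0.2,0,0,0,0],[3.3,0.2,0,0,0,0],[3.3,0.2,0,0,0,0],[3.3,0.2,0,0,0,0],[3.3,0.2,0,0,0,0]]]'; python3 -m crank '[[[3.3,0.2,0,0,0,0],[3.3,0.2,0,0,0,0],[3,0.2,0,0,0,0],[2,0.2,0,0,0,0],[1,0,0,0,0,0],[0,0,0,0,0,0],[0,0,0,0,0,0]]]'
python3 - <<'E'
from h import *
plan([.42,-.28,.26],1.17)
m=camera_model("wrist");i=read_camera("wrist");cv2.imwrite("pics/w1.png",i)
np.savez("w1.npz",**{k:np.array(m[k]) for k in("camera_matrix","R","t")})
cv2.imwrite("pics/w1s.png",cv2.resize(i,(800,600),interpolation=cv2.INTER_CUBIC))
E
```

```text
time: 0.77
tool_pos: [0.2458, -0.6282, 0.2595]
tcp_rot: [-2.611, -1.744, -0.001]
wrist_force: [-0.3, -1.3, -0.4]
width: 0.468
grip_force: 0.0
time: 1.43
tool_pos: [0.3619, -0.3925, 0.2597]
tcp_rot: [-2.616, -1.738, 0.0]
wrist_force: [0.3, -0.5, -0.1]
width: 0.468
grip_force: 0.0
time: 2.02
tool_pos: [0.4178, -0.2813, 0.2601]
tcp_rot: [2.616, 1.74, -0.001]
wrist_force: [-0.0, -1.0, -0.3]
width: 0.468
grip_force: 0.0
t 2.0167 shift cm (tool axes now) [0.21 0.16 0.01] after-turn axes [0.21 0.16 0.01] turn [-0.     0.001  0.004] F [-0.  -1.  -0.3] w 0.468 [ 0.4178 -0.2813  0.2601]
```

View pics/w1s.png

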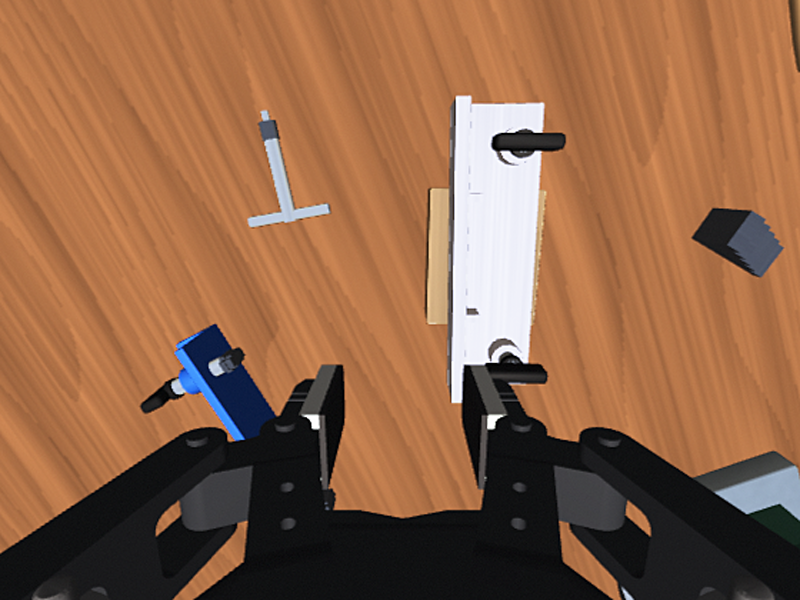

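Wrist view (800x600): the silver fence is upright at the right of centre. Its wall-top strip runs from (457..471,97) to (451..463,402), and the wings are centred near (529,142) and (510,373). The face is on the robot side.

```bash
python3 - <<'E'
from h import *
m=dict(np.load("w1.npz"));k=.7
P={}
for n,p,z in[("farL",(457,97),.082),("farR",(471,97),.082),("nearL",(451,402),.082),("nearR",(463,402),.082),("wl",(529,142),.104),("wr",(510,373),.104)]:
    P[n]=ray(m,(p[0]*k,p[1]*k),z);print(n,P[n].round(4))
a=(P["farL"]+P["farR"])/2;b=(P["nearL"]+P["nearR"])/2
d=a-b;yaw=np.arctan2(-d[0],d[1]);c=(a+b)/2
print("len",np.linalg.norm(d),"yaw",yaw,"wall mid",c)
e=P["wl"]-P["wr"];print("wing dist",np.linalg.norm(e),np.arctan2(-e[0],e[1]),"origin",(P["wl"]+P["wr"])/2, c+.04*np.array([np.cos(yaw),np.sin(yaw),0]))
plan([c[0],c[1],.16],yaw+np.pi/2)
E
```

```text
farL [ 0.4971 -0.1817  0.082 ]
farR [ 0.5055 -0.1853  0.082 ]
nearL [ 0.4148 -0.3839  0.082 ]
nearR [ 0.4234 -0.3875  0.082 ]
wl [ 0.5254 -0.2255  0.104 ]
wr [ 0.4637 -0.3676  0.104 ]
len 0.21825381618113493 yaw -0.3859911817470057 wall mid [ 0.46019347 -0.28460677  0.082     ]
wing dist 0.1549006933119656 -0.41005399780553725 origin [ 0.49456079 -0.29654951  0.104     ] [ 0.4972505  -0.29966587  0.082     ]
t 2.0667 shift cm (tool axes now) [ 1.41  4.04 10.01] after-turn axes [ 1.35  4.05 10.01] turn [-0.     0.001 -0.012] F [-0.6 -0.6 -0.5] w 0.466 [ 0.4176 -0.2819  0.2601]
```

```bash
python3 -m crank '[[[0.7,2,0,0,0,-0.012],[0.7,2.05,2,0,0,0],[0,0,3,0,0,0],[0,0,3,0,0,0],[0,0,3,0,0,0],[0,0,2.5,0,0,0],[0,0,1.5,0,0,0],[0,0,0,0,0,0]]]'; python3 -m crank '[[[0,0,2,0,0,0],[0,0,1.7,0,0,0],[0,0,1,0,0,0],[0,0,0.5,0,0,0],[0,0,0,0,0,0]]]'
python3 - <<'E'
from h import *
plan([.4602,-.2846,.058],-.386+np.pi/2)
E
```

```text
time: 2.73
tool_pos: [0.457, -0.2833, 0.1056]
tcp_rot: [-2.601, -1.747, 0.006]
wrist_force: [-2.3, 0.7, -0.0]
width: 0.465
grip_force: 0.0
time: 3.15
tool_pos: [0.4601, -0.2841, 0.0578]
tcp_rot: [-2.606, -1.752, 0.001]
wrist_force: [-0.4, 0.3, 0.0]
width: 0.469
grip_force: 0.0
t 3.15 shift cm (tool axes now) [-0.05  0.03 -0.02] after-turn axes [-0.05  0.03 -0.02] turn [-0.001 -0.    -0.001] F [-0.4  0.3  0. ] w 0.469 [ 0.4601 -0.2841  0.0578]
```

```bash
python3 -m crank '[[[0,0,0,0,0,0],[0,0,0,0,0,0],[0,0,0,0,0,0],[0,0,0,0,0,0],[0,0,0,0,0,0],[0,0,0,0,0,0]]]' 0 100;  python3 -m crank '[[[0,0,-0.5,0,0,0],[0,0,-1,0,0,0],[0,0,-2,0,0,0],[0,0,-2.5,0,0,0],[0,0,-2.5,0,0,0],[0,0,-2.5,0,0,0],[0,0,-1,0,0,0],[0,0,0,0,0,0]]]'
python3 - <<'E'
from h import *
plan([.46,-.15,.2],1.7)
m=camera_model("wrist");i=read_camera("wrist");cv2.imwrite("pics/w2.png",i)
cv2.imwrite("pics/w2s.png",cv2.resize(i,(800,600),interpolation=cv2.INTER_CUBIC))
E
```

```text
time: 3.65
tool_pos: [0.4616, -0.2844, 0.0599]
tcp_rot: [2.604, 1.753, 0.001]
wrist_force: [-1.0, 0.1, 6.5]
width: 0.089
grip_force: 99.0
time: 4.32
tool_pos: [0.4625, -0.2848, 0.1816]
tcp_rot: [2.602, 1.751, 0.004]
wrist_force: [1.1, -1.0, -4.1]
width: 0.092
grip_force: 98.1
t 4.3167 shift cm (tool axes now) [12.39 -5.3  -1.88] after-turn axes [13.4   1.49 -1.84] turn [ 0.006  0.003 -0.515] F [ 1.1 -1.  -4.1] w 0.092 [ 0.4625 -0.2848  0.1816]
```

View pics/w2s.png

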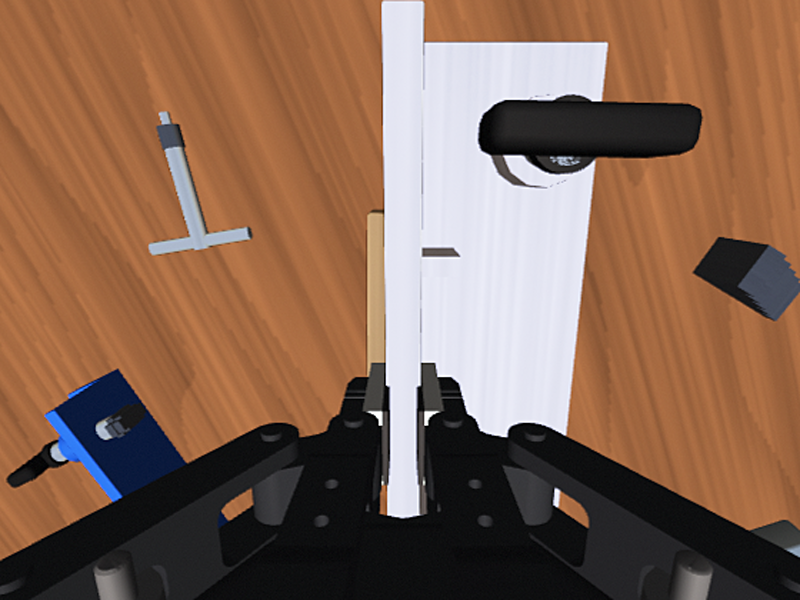

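The fence is gripped squarely: wall top at cols 382–424, flange far edge at row 42, left wing at about (590,127), aligned with the fence x. I'll rotate and carry it over the plate.

```bash
python3 -m crank '[[[0,0,-0.5,0,0,-0.05],[0,0,-1,0,0,-0.08],[0,0,-1,0,0,-0.08],[0,0,-1,0,0,-0.08],[0,0,-1,0,0,-0.08],[0,0,-0.5,0,0,-0.08],[0,0,0,0,0,-0.065],[1,0.2,0,0,0,0]]]'; python3 -m crank '[[[2,0.5,0,0,0,0],[3.2,0.7,0,0,0,0],[3.2,0.7,0,0,0,0],[3.2,0.7,0,0,0,0],[3.2,0.7,0,0,0,0],[3.2,0.7,0,0,0,0],[3.2,0.7,0,0,0,0],[3.2,0.7,0,0,0,0]]]'; python3 -m crank '[[[3.2,0.7,0,0,0,0],[3.2,0.7,0,0,0,0],[3.2,0.7,0,0,0,0],[3,0.5,0,0,0,0],[2,0.3,0,0,0,0],[1,0.1,0,0,0,0],[0,0,0,0,0,0],[0,0,0,0,0,0]]]'
python3 - <<'E'
from h import *
plan([.50,.14,.23],1.7)
m=camera_model("wrist");i=read_camera("wrist");cv2.imwrite("pics/w3.png",i)
np.savez("w3.npz",**{k:np.array(m[k]) for k in("camera_matrix","R","t")})
cv2.imwrite("pics/w3s.png",cv2.resize(i,(800,600),interpolation=cv2.INTER_CUBIC))
E
```

```text
time: 5.03
tool_pos: [0.4603, -0.2739, 0.2259]
tcp_rot: [-2.071, -2.358, 0.002]
wrist_force: [-0.3, 0.7, -5.7]
width: 0.089
grip_force: 98.0
time: 5.7
tool_pos: [0.4816, -0.0222, 0.2258]
tcp_rot: [-2.074, -2.355, 0.003]
wrist_force: [-0.2, 0.7, -4.4]
width: 0.09
grip_force: 98.0
time: 6.37
tool_pos: [0.4919, 0.134, 0.2266]
tcp_rot: [-2.072, -2.36, 0.005]
wrist_force: [0.4, 0.5, -5.2]
width: 0.094
grip_force: 98.0
t 6.3667 shift cm (tool axes now) [ 0.49  0.88 -0.34] after-turn axes [ 0.49  0.88 -0.34] turn [-0.003  0.001  0.   ] F [ 0.4  0.5 -5.2] w 0.094 [0.4919 0.134  0.2266]
```

View pics/w3s.png

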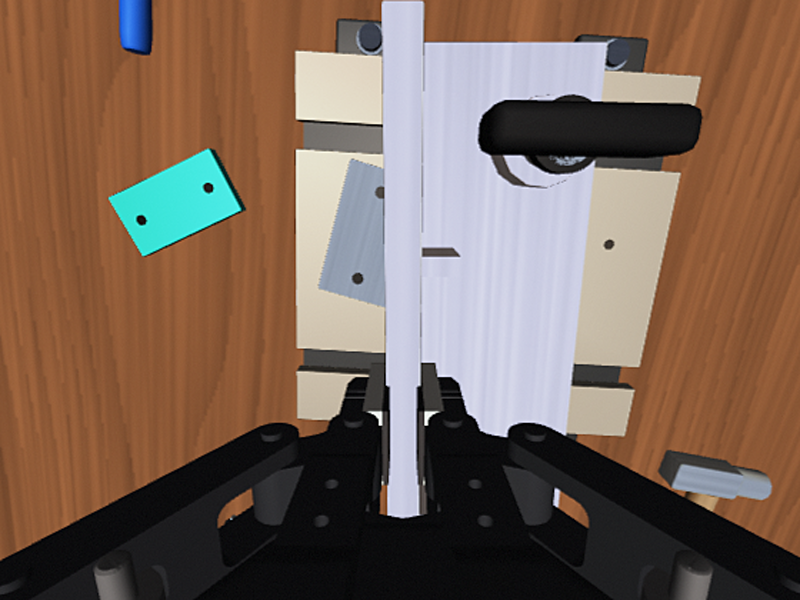

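Wrist view: both slots show beside the held fence. The left slot runs in rows 121–150 at cols 300–380. The right slot is in rows 348–367 on the near side and 365–385 at col 600 on the far side. The blank's corners are (350,159) and (318,288), with its edge running on to (385,307). Now I'll fit the slot edges at subpixel level.

```bash
cat > fit.py <<'E'
from h import *
import sys
TX=None
def edges(g,cols,lo,hi,sign):
    out=[]
    for c in cols:
        d=sign*np.diff(g[lo:hi,c]); k=int(np.argmax(d))
        if d[k]<12 or k<1 or k>len(d)-2: continue
        a,b,e=d[k-1:k+2]; out.append((c,lo+k+.5+.5*(a-e)/(a-2*b+e)))
    return out
m=dict(np.load("w3.npz"));g=cv2.GaussianBlur(cv2.imread("pics/w3.png"),(3,3),0)[:,:,2].astype(float)
near=range(216,262);far=range(420,440)
E={"LT":(edges(g,near,78,95,-1)+[],+.089),"LB":(edges(g,near,96,112,1)+edges(g,range(420,462),110,126,1),.071),
"RT":(edges(g,near,236,250,-1)+edges(g,range(410,436),248,262,-1),-.071),"RB":(edges(g,near,250,264,1)+edges(g,range(410,436),262,275,1),-.089)}
pts={}
for n,(e,o) in E.items():
    W=np.array([ray(m,p,.05) for p in e]); pts[n]=(W,o)
    ln=np.polyfit([p[0] for p in e],[p[1] for p in e],1)
    L=cv2.fitLine(W[:,:2].astype(np.float32),cv2.DIST_HUBER,0,.001,.001).ravel()
    print(n,len(e),"px@240",np.polyval(ln,240).round(1),"yaw",np.arctan2(L[1]*np.sign(L[0]),abs(L[0])).round(4))
from scipy.optimize import least_squares
def res(v):
    n=np.array([-np.sin(v[0]),np.cos(v[0])]);return np.concatenate([(W[:,:2]@n-v[1]-o)*1e3 for W,o in pts.values()])
r=least_squares(res,[.13,.08],loss="soft_l1");yaw,off=r.x
print("yaw",yaw,"off",off)
for n,(W,o) in pts.items(): print(n,"mean resid mm",(1e3*(W[:,:2]@np.array([-np.sin(yaw),np.cos(yaw)])-off-o)).mean().round(2))
# plate x extents & blank
ex=np.array([np.cos(yaw),np.sin(yaw)]);ey=np.array([-ex[1],ex[0]])
for n,p,z in[("bl1",(350,159),.062),("bl2",(318,288),.062),("bl3",(384,307),.062),("plN",(295,80),.05),("plN2",(297,300),.05),("plF",(690,125),.05),("plF2",(648,300),.05)]:
    q=ray(m,(p[0]*.7,p[1]*.7),z)[:2];print(n,"u,v mm",(q@ex*1e3).round(1),((q@ey-off)*1e3).round(1))
# fence held, in tool frame
s=np.array([.4919,.134,.2266]);st=read_state();T=Ro.from_rotvec(st["tcp_rot"]);p0=st["tool_pos"];print(p0)
for n,p,dz in[("flange far a",(430,42),-.010),("flange far b",(600,42),-.010),("wallL 20",(382,20),.022),("wallR 20",(424,20),.022),("wallL 350",(386,350),.022),("wallR 350",(421,350),.022),("wingA",(482,128),.044),("wingB",(702,128),.044)]:
    q=ray(m,(p[0]*.7,p[1]*.7),p0[2]+dz);print(n,(T.inv().apply(q-p0)*1e3).round(1))
print("tool xang",np.arctan2(*T.apply([1,0,0])[1::-1]),"TCP u,v",p0[:2]@ex,p0[:2]@ey-off)
E
python3 fit.py
```

```text
LT 46 px@240 85.0 yaw 0.0684
LB 88 px@240 106.0 yaw 0.0719
RT 72 px@240 245.0 yaw 0.0705
RB 69 px@240 260.8 yaw 0.0703
yaw 0.07033199212789713 off 0.11522450769539817
LT mean resid mm 0.12
LB mean resid mm -0.43
RT mean resid mm 0.33
RB mean resid mm 0.1
bl1 u,v mm 460.5 65.4
bl2 u,v mm 440.7 -21.1
bl3 u,v mm 487.2 -32.1
plN u,v mm 422.6 112.0
plN2 u,v mm 423.4 -33.9
plF u,v mm 681.4 100.3
plF2 u,v mm 678.1 -18.7
[0.49223894 0.13336858 0.2269419 ]
flange far a [110.    7.4   9.9]
flange far b [110.   58.3   9.7]
wallL 20 [106.   -5.6 -22.1]
wallR 20 [106.    4.2 -22.1]
wallL 350 [ 23.9  -5.4 -22. ]
wallR 350 [ 24.    4.4 -22. ]
wingA [ 80.   15.2 -44.1]
wingB [ 80.   59.6 -44.2]
tool xang 1.6994297235882463 TCP u,v 0.5003943379658666 -0.016777259383851814
```

Slots fit to under 0.5 mm (yaw 0.070). Plate length is about 258 mm against 260 given, and the blank's side about 89 mm against 90. The held fence has no measurable offset in the tool: flange end at 110.0, wing at 80.0. The blank's farthest corner is at u≈509 mm, so the wall centre goes to u=526 (face at 521) and v=0.

```bash
cat >> h.py <<'E'
YAW,OFF=.0703,.1152
EX=np.array([np.cos(YAW),np.sin(YAW)]);EY=np.array([-EX[1],EX[0]])
def uv(u,v,z): return np.r_[u*EX+(v+OFF)*EY,z]
E
python3 - <<'E'
from h import *
plan(uv(.526,0,.11),YAW+np.pi/2)
E
```

```text
t 6.4167 shift cm (tool axes now) [ 1.53  2.68 11.69] after-turn axes [ 1.67  2.56 11.69] turn [-0.003  0.001  0.058] F [ 0.3  0.6 -4.1] w 0.096 [0.4922 0.1334 0.2269]
```

```bash
python3 -m crank '[[[0,0,0,0,0,0.058],[0.5,0.8,0,0,0,0],[0.7,1,1,0,0,0],[0.47,0.76,2,0,0,0],[0,0,3,0,0,0],[0,0,3,0,0,0],[0,0,2,0,0,0],[0,0,0.6,0,0,0]]]'; python3 -m crank '[[[0,0,0,0,0,0],[0,0,0,0,0,0],[0,0,0,0,0,0]]]'
python3 - <<'E'
from h import *
plan(uv(.526,0,.095),YAW+np.pi/2)
E
```

```text
time: 7.08
tool_pos: [0.5147, 0.1508, 0.1076]
tcp_rot: [-2.139, -2.295, 0.011]
wrist_force: [-1.1, -0.5, -5.6]
width: 0.094
grip_force: 98.2
time: 7.33
tool_pos: [0.5196, 0.1526, 0.1144]
tcp_rot: [2.14, 2.297, 0.005]
wrist_force: [-0.2, -0.7, -4.7]
width: 0.089
grip_force: 98.3
t 7.3333 shift cm (tool axes now) [-0.05 -0.31  1.94] after-turn axes [-0.05 -0.31  1.94] turn [ 0.004 -0.001  0.   ] F [-0.2 -0.7 -4.7] w 0.089 [0.5196 0.1526 0.1144]
```

```bash
python3 -m crank '[[[-0.05,-0.2,0.5,0.004,0,0],[0,0,0.8,0,0,0],[0,0,0.5,0,0,0],[0,0,0.4,0,0,0],[0,0,0.4,0,0,0],[0,0,0.4,0,0,0],[0,0,0,0,0,0],[0,0,0,0,0,0]]]'
python3 - <<'E'
from h import *
plan(uv(.526,0,.07),YAW+np.pi/2)
E
```

```text
time: 8.0
tool_pos: [0.5152, 0.1517, 0.0818]
tcp_rot: [-2.139, -2.297, 0.006]
wrist_force: [-0.3, -0.3, -5.3]
width: 0.092
grip_force: 98.3
t 8.0 shift cm (tool axes now) [0.   0.15 1.18] after-turn axes [0.   0.14 1.18] turn [-0.005  0.     0.001] F [-0.3 -0.3 -5.3] w 0.092 [0.5152 0.1517 0.0818]
```

Heads are below the plate top with no contact force, so they have entered the mouths. Continuing down gently.

```bash
python3 -m crank '[[[0,0,0.4,0,0,0],[0,0,0.4,0,0,0],[0,0,0.2,0,0,0],[0,0,0.1,0,0,0],[0,0,0.1,0,0,0],[0,0,0,0,0,0]]]'; python3 -m crank '[[[0,0,0.1,0,0,0],[0,0,0.1,0,0,0],[0,0,0,0,0,0],[0,0,0,0,0,0]]]'
python3 - <<'E'
from h import *
plan(uv(.526,0,.07),YAW+np.pi/2)
E
```

```text
time: 8.5
tool_pos: [0.5154, 0.1517, 0.07]
tcp_rot: [-2.139, -2.297, 0.005]
wrist_force: [-0.5, 0.1, -5.4]
width: 0.088
grip_force: 98.3
time: 8.83
tool_pos: [0.5156, 0.1518, 0.0684]
tcp_rot: [-2.139, -2.297, 0.004]
wrist_force: [-0.1, 0.5, -5.4]
width: 0.093
grip_force: 98.2
t 8.8333 shift cm (tool axes now) [ 0.    0.1  -0.16] after-turn axes [ 0.    0.1  -0.16] turn [-0.004 -0.     0.001] F [-0.1  0.5 -5.4] w 0.093 [0.5156 0.1518 0.0684]
```

```bash
for i in 1 2; do python3 -m crank '[[[0,0,0.1,0,0,0],[0,0,0.1,0,0,0],[0,0,0,0,0,0],[0,0,0,0,0,0]]]'; done
```

```text
time: 9.17
tool_pos: [0.5155, 0.1518, 0.0679]
tcp_rot: [-2.139, -2.297, 0.005]
wrist_force: [-5.9, -0.7, 6.2]
width: 0.09
grip_force: 100.0
time: 9.5
tool_pos: [0.5156, 0.1518, 0.0679]
tcp_rot: [-2.139, -2.297, 0.005]
wrist_force: [-10.4, -3.3, 19.5]
width: 0.092
grip_force: 101.9
```

Contact at z=0.068, exactly the predicted seated height. Releasing, rising and checking.

```bash
python3 -m crank '[[[0,0,-0.1,0,0,0],[0,0,0,0,0,0],[0,0,0,0,0,0],[0,0,0,0,0,0]]]' 3 40; python3 -m crank '[[[0,0,-0.5,0,0,0],[0,0,-1.5,0,0,0],[0,0,-2.5,0,0,0],[0,0,-3,0,0,0],[0,0,-3,0,0,0],[0,0,-1.5,0,0,0],[0,0,0,0,0,0],[0,0,0,0,0,0]]]'
python3 - <<'E'
from h import *
plan(uv(.566,.08,.15),YAW+np.pi)
m=camera_model("wrist");i=read_camera("wrist");cv2.imwrite("pics/w4.png",i)
np.savez("w4.npz",**{k:np.array(m[k]) for k in("camera_matrix","R","t")})
cv2.imwrite("pics/w4s.png",cv2.resize(i,(800,600),interpolation=cv2.INTER_CUBIC))
E
```

```text
time: 9.83
tool_pos: [0.5161, 0.1519, 0.0656]
tcp_rot: [-2.14, -2.297, 0.003]
wrist_force: [-0.7, 0.4, -0.9]
width: 0.354
grip_force: 0.0
time: 10.5
tool_pos: [0.5169, 0.152, 0.1865]
tcp_rot: [-2.14, -2.298, 0.001]
wrist_force: [-0.6, -0.4, -1.0]
width: 0.347
grip_force: 0.0
t 10.5 shift cm (tool axes now) [7.98 3.98 3.65] after-turn axes [-3.97  7.99  3.65] turn [-1.00e-03 -1.00e-03 -1.57e+00] F [-0.6 -0.4 -1. ] w 0.347 [0.5169 0.152  0.1865]
```

View pics/w4s.png

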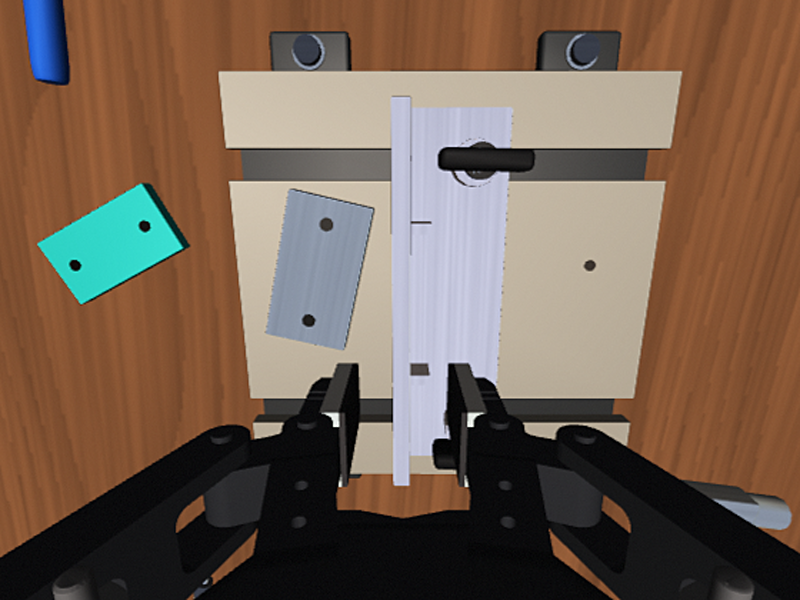

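The fence sits flat and square across both slots behind the blank (wall at cols 391–411), with the blank untouched and the left wing at about (487,159). Next: measure the wing and turn to it.

```bash
python3 -m crank '[[[0,0,0,0,0,-0.11],[0,0,0,0,0,-0.12],[0,0,0,0,0,-0.12],[0,0,0,0,0,-0.12],[0,0,0,0,0,-0.12],[0,0,0,0,0,-0.12],[0,0,0,0,0,-0.12],[0,0,0,0,0,-0.12]]]' 3.4 40; python3 -m crank '[[[0,0,0,0,0,-0.12],[0,0,0,0,0,-0.12],[0,0,0,0,0,-0.12],[0,0,0,0,0,-0.12],[0,0,0,0,0,-0.12],[0,0,0,0,0,-0.02],[0,0,0,0,0,0],[0,0,0,0,0,0]]]'
python3 - <<'E'
from h import *
m=dict(np.load("w4.npz"))
for n,p,z in[("wing ends",(439,159),.112),("",(534,159),.112),("wall far",(401,97),.09),("flange far",(460,108),.058)]:
    q=ray(m,(p[0]*.7,p[1]*.7),z)[:2];print(n,"u,v",(q@EX).round(4),(q@EY-OFF).round(4))
plan(uv(.566,.08,.15),YAW+np.pi)
E
```

```text
time: 11.22
tool_pos: [0.5144, 0.1514, 0.1825]
tcp_rot: [-0.842, -3.019, 0.006]
wrist_force: [0.4, 0.0, -0.0]
width: 0.396
grip_force: 0.0
time: 11.88
tool_pos: [0.5152, 0.1516, 0.1839]
tcp_rot: [0.106, -3.133, 0.001]
wrist_force: [0.1, 0.2, 0.1]
width: 0.398
grip_force: 0.0
wing ends u,v 0.5423 0.0795
 u,v 0.5856 0.0795
wall far u,v 0.525 0.1092
flange far u,v 0.5575 0.1091
t 11.8833 shift cm (tool axes now) [-4.14  8.03  3.36] after-turn axes [-4.14  8.02  3.39] turn [-0.    -0.006 -0.003] F [0.1 0.2 0.1] w 0.398 [0.5152 0.1516 0.1839]
```

```bash
python3 -m crank '[[[-1,2,0,0,0,0],[-1.5,3,0,0,0,0],[-1.5,3,2,0,-0.005,0],[0,0,3,0,0,0],[0,0,2,0,0,0],[0,0,1,0,0,0],[0,0,0,0,0,0],[0,0,0,0,0,0]]]' 3.4 40
python3 - <<'E'
from h import *
plan(uv(.565,.08,.091),YAW+np.pi)
E
```

```text
time: 12.55
tool_pos: [0.5499, 0.2341, 0.1047]
tcp_rot: [0.108, -3.139, 0.001]
wrist_force: [-0.5, -0.2, 0.7]
width: 0.398
grip_force: 0.0
t 12.55 shift cm (tool axes now) [-0.    0.03  1.37] after-turn axes [-0.    0.03  1.37] turn [-0.    -0.    -0.001] F [-0.5 -0.2  0.7] w 0.398 [0.5499 0.2341 0.1047]
```

```bash
python3 -m crank '[[[0,0,0.7,0,0,0],[0,0,0.6,0,0,0],[0,0,0,0,0,0]]]'; python3 -m crank '[[[0,0,0,0,0,0],[0,0,0,0,0,0],[0,0,0,0,0,0],[0,0,0,0,0,0],[0,0,0,0,0,0]]]' 0 50
python3 - <<'E'
from h import *
plan(uv(.565,.08,.091),YAW+np.pi);print(read_state()["torque"],read_state()["grip_force"])
E
```

```text
time: 12.8
tool_pos: [0.5502, 0.2341, 0.092]
tcp_rot: [-0.109, 3.139, 0.0]
wrist_force: [-0.3, -0.2, -0.0]
width: 0.401
grip_force: 0.0
time: 13.22
tool_pos: [0.5506, 0.2343, 0.0928]
tcp_rot: [-0.11, 3.138, -0.0]
wrist_force: [-0.5, -2.1, 4.2]
width: 0.103
grip_force: 99.5
t 13.2167 shift cm (tool axes now) [0.07 0.02 0.18] after-turn axes [0.07 0.02 0.18] turn [-0.     0.002 -0.   ] F [-0.5 -2.1  4.2] w 0.103 [0.5506 0.2343 0.0928]
[-0.32612166  0.13543709 -0.02258021] 99.53356146812439
```

```bash
python3 -m crank '[[[0,0,0,0,0,0.06],[0,0,0,0,0,0.12],[0,0,0,0,0,0.12],[0,0,0,0,0,0.12],[0,0,0,0,0,0.12],[0,0,0,0,0,0.12],[0,0,0,0,0,0.12],[0,0,0,0,0,0.12]]]';  python3 -m crank '[[[0,0,0,0,0,0.12],[0,0,0,0,0,0.12],[0,0,0,0,0,0.12],[0,0,0,0,0,0.12],[0,0,0,0,0,0.06],[0,0,0,0,0,0.04],[0,0,0,0,0,0.02],[0,0,0,0,0,0]]]'
python3 - <<'E'
from h import *
plan(uv(.565,.08,.091),YAW+np.pi/2);print(read_state()["torque"],read_state()["grip_force"])
E
```

```text
time: 13.88
tool_pos: [0.5504, 0.2337, 0.0928]
tcp_rot: [1.274, 2.87, -0.001]
wrist_force: [-2.3, -3.7, 4.2]
width: 0.1
grip_force: 99.9
time: 14.55
tool_pos: [0.5501, 0.2336, 0.0928]
tcp_rot: [2.059, 2.371, -0.001]
wrist_force: [-3.4, -4.1, 5.8]
width: 0.103
grip_force: 100.1
t 14.55 shift cm (tool axes now) [ 0.08 -0.01  0.18] after-turn axes [ 0.08 -0.01  0.18] turn [0.    0.001 0.07 ] F [-3.4 -4.1  5.8] w 0.103 [0.5501 0.2336 0.0928]
[-0.63892123  0.33724239 -0.09995532] 100.10634183883667
```

```bash
python3 -m crank '[[[0,0,0,0,0,0.04],[0,0,0,0,0,0.03],[0,0,0,0,0,0],[0,0,0,0,0,0]]]' >/dev/null
cat > st.py <<'E'
from h import *
import sys
v=float(sys.argv[1])
plan(uv(.565,v,.091),YAW+np.pi/2);print(read_state()["torque"].round(3))
E
python3 st.py .08;  python3 -m crank '[[[0,0,0,0,0,0.03],[0,0,0,0,0,0],[0,0,0,0,0,0]]]' >/dev/null; python3 st.py .08
```

```text
t 14.8833 shift cm (tool axes now) [ 0.06 -0.04  0.18] after-turn axes [ 0.06 -0.04  0.18] turn [0.001 0.001 0.001] F [-2.2 -4.4  6. ] w 0.105 [0.5504 0.2338 0.0928]
[-0.709  0.287 -0.042]
t 15.1333 shift cm (tool axes now) [ 0.01 -0.13  0.18] after-turn axes [ 0.01 -0.13  0.18] turn [ 0.003  0.    -0.028] F [ 2.2 -2.7  3.9] w 0.1 [0.5512 0.2344 0.0928]
[-0.607 -0.16   0.061]
```

```bash
python3 -m crank '[[[0,0,0,0,0,0.03],[0,0,0,0,0,0],[0,0,0,0,0,0]]]' >/dev/null; python3 st.py .08
```

```text
t 15.3833 shift cm (tool axes now) [-0.02 -0.15  0.18] after-turn axes [-0.01 -0.15  0.18] turn [ 0.003 -0.    -0.058] F [ 2.8 -1.7  3.3] w 0.1 [0.5514 0.2347 0.0928]
[-0.417 -0.45   0.082]
```

The wing has reached about a quarter turn. I'll release, rise, and look from behind the right wing, ready for the second lock.

```bash
python3 -m crank '[[[0,0,0,0,0,0],[0,0,0,0,0,0],[0,0,0,0,0,0]]]' 2.4 50; python3 -m crank '[[[0,0,-1,0,0,0],[0,0,-2,0,0,0],[-1,0,-3,0,0,0],[-3,0,-3,0,0,0],[-3.5,0,-2,0,0,0],[-3.5,0,0,0,0,0],[-3.5,0,0,0,0,0],[-2.5,0,0,0,0,0]]]' ;  python3 -m crank '[[[0,0,0,0,0,0],[0,0,0,0,0,0]]]'
python3 - <<'E'
from h import *
plan(uv(.565,-.08,.15),YAW+np.pi)
m=camera_model("wrist");i=read_camera("wrist");cv2.imwrite("pics/w5.png",i)
np.savez("w5.npz",**{k:np.array(m[k]) for k in("camera_matrix","R","t")})
cv2.imwrite("pics/w5s.png",cv2.resize(i,(800,600),interpolation=cv2.INTER_CUBIC))
E
```

```text
time: 15.63
tool_pos: [0.5491, 0.2346, 0.0912]
tcp_rot: [-2.208, -2.233, 0.001]
wrist_force: [-0.4, 0.1, -0.9]
width: 0.279
grip_force: 0.0
time: 16.3
tool_pos: [0.5518, 0.0628, 0.2028]
tcp_rot: [2.208, 2.232, 0.002]
wrist_force: [0.3, 0.4, -0.5]
width: 0.282
grip_force: 0.0
time: 16.47
tool_pos: [0.5517, 0.064, 0.2018]
tcp_rot: [-2.212, -2.231, -0.002]
wrist_force: [-1.8, 0.6, 0.1]
width: 0.281
grip_force: 0.0
t 16.4667 shift cm (tool axes now) [1.07 0.95 5.18] after-turn axes [-1.02  1.01  5.18] turn [ 1.000e-03  0.000e+00 -1.633e+00] F [-1.8  0.6  0.1] w 0.281 [0.5517 0.064  0.2018]
```

View pics/w5s.png

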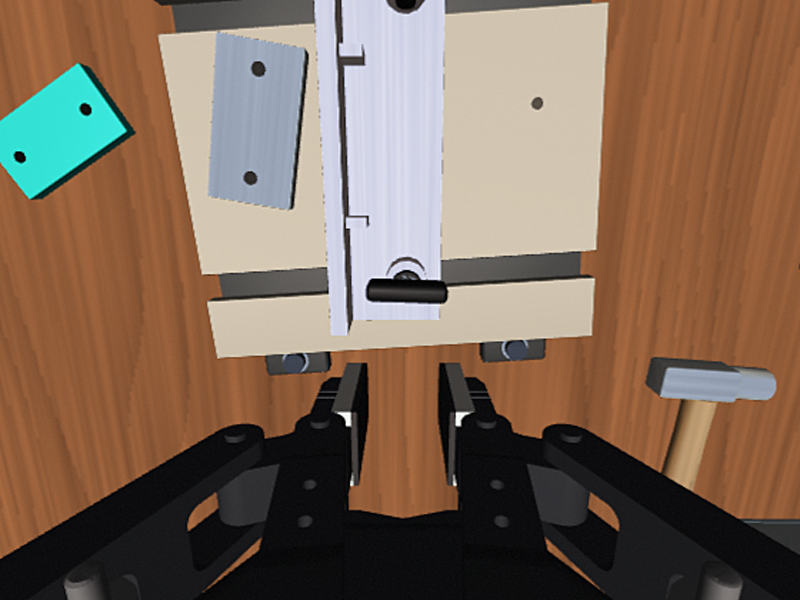

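View: the right wing is centred at about (407,291), still along fence x. The fence's flange edge runs (443,30)–(439,319), and the blank is unchanged.

```bash
python3 - <<'E'
from h import *
m=dict(np.load("w5.npz"))
P=lambda p,z:(lambda q:np.array([q@EX,q@EY-OFF]))(ray(m,(p[0]*.7,p[1]*.7),z)[:2])
for n,a,b,z in[("wing",(367,290),(447,292),.112),("flange edge",(439,319),(443,30),.058),("wall L",(331,335),(315,0),.09),("slot lower",(220,299),(580,277),.05)]:
    A,B=P(a,z),P(b,z);d=B-A;print(n,A.round(4),B.round(4),"mid",((A+B)/2).round(4),"ang",np.arctan2(d[1],d[0]).round(3))
E
```

```text
wing [ 0.5366 -0.0743] [ 0.5786 -0.078 ] mid [ 0.5576 -0.0762] ang -0.089
flange edge [ 0.5774 -0.1091] [0.5866 0.0599] mid [ 0.582  -0.0246] ang 1.517
wall L [ 0.5111 -0.1052] [0.5213 0.0676] mid [ 0.5162 -0.0188] ang 1.512
slot lower [ 0.4321 -0.0883] [ 0.6723 -0.0884] mid [ 0.5522 -0.0883] ang -0.0
```

```bash
python3 -m crank '[[[0,0,0,0,0,-0.11],[0,0,0,0,0,-0.12],[0,0,0,0,0,-0.12],[0,0,0,0,0,-0.12],[0,0,0,0,0,-0.12],[0,0,0,0,0,-0.12],[0,0,0,0,0,-0.12],[0,0,0,0,0,-0.12]]]' 3.4 50; python3 -m crank '[[[0,0,0,0,0,-0.12],[0,0,0,0,0,-0.12],[0,0,0,0,0,-0.12],[0,0,0,0,0,-0.12],[0,0,0,0,0,-0.12],[0,0,0,0,0,-0.08],[0,0,0,0,0,0],[0,0,0,0,0,0]]]' >/dev/null
python3 - <<'E'
from h import *
plan(uv(.565,-.08,.105),YAW+np.pi)
E
```

```text
time: 17.18
tool_pos: [0.5518, 0.0668, 0.2014]
tcp_rot: [0.931, 3.0, 0.001]
wrist_force: [0.1, 0.4, 0.1]
width: 0.397
grip_force: 0.0
t 17.85 shift cm (tool axes now) [-0.98  0.78  9.64] after-turn axes [-0.98  0.78  9.64] turn [ 0.     0.001 -0.001] F [ 0.1 -0.6 -0.2] w 0.399 [0.5519 0.0663 0.2014]
```

Slot check is good (v −88.3, angle 0). The left lock is hard on its stop, and my extra turn yawed the fence −0.055 rad within the slop. I'll lock the right wing to its stop, then square the fence up by the wall.

```bash
python3 - <<'E'
from h import *
plan(uv(.557,-.079,.092),YAW+np.pi-.075)
E
```

```text
t 17.85 shift cm (tool axes now) [-0.18  0.88 10.94] after-turn axes [-0.12  0.89 10.94] turn [0.    0.001 0.074] F [ 0.1 -0.6 -0.2] w 0.399 [0.5519 0.0663 0.2014]
```

```bash
python3 -m crank '[[[-0.18,0.88,0,0,0,0],[0,0,1.5,0,0,0.074],[0,0,3,0,0,0],[0,0,3,0,0,0],[0,0,1.5,0,0,0],[0,0,0.6,0,0,0],[0,0,0,0,0,0],[0,0,0,0,0,0]]]' >/dev/null
python3 - <<'E'
from h import *
plan(uv(.557,-.079,.092),YAW+np.pi-.075)
E
```

```text
t 18.5167 shift cm (tool axes now) [0.08 0.08 1.41] after-turn axes [0.08 0.08 1.41] turn [0.    0.002 0.001] F [0.6 0.  0.6] w 0.394 [0.5538 0.0744 0.1061]
```

```bash
python3 -m crank '[[[0,0,0.7,0,0,0],[0,0,0.7,0,0,0],[0,0,0,0,0,0]]]'; python3 -m crank '[[[0,0,0,0,0,0],[0,0,0,0,0,0],[0,0,0,0,0,0],[0,0,0,0,0,0],[0,0,0,0,0,0]]]' 0 50;  python3 -m crank '[[[0,0,0,0,0,0.06],[0,0,0,0,0,0.12],[0,0,0,0,0,0.12],[0,0,0,0,0,0.12],[0,0,0,0,0,0.12],[0,0,0,0,0,0.12],[0,0,0,0,0,0.12],[0,0,0,0,0,0.12]]]';  python3 -m crank '[[[0,0,0,0,0,0.12],[0,0,0,0,0,0.12],[0,0,0,0,0,0.12],[0,0,0,0,0,0.12],[0,0,0,0,0,0.06],[0,0,0,0,0,0],[0,0,0,0,0,0]]]'; python3 st.py -.079
```

```text
time: 18.77
tool_pos: [0.553, 0.0739, 0.0911]
tcp_rot: [0.006, 3.141, 0.0]
wrist_force: [0.6, -0.0, 0.2]
width: 0.4
grip_force: 0.0
time: 19.18
tool_pos: [0.5535, 0.074, 0.0919]
tcp_rot: [0.006, 3.14, 0.0]
wrist_force: [-0.3, 0.5, 0.8]
width: 0.104
grip_force: 48.8
time: 19.85
tool_pos: [0.5535, 0.0741, 0.0919]
tcp_rot: [1.379, 2.821, 0.002]
wrist_force: [0.4, 0.7, 0.8]
width: 0.108
grip_force: 48.8
time: 20.43
tool_pos: [0.5536, 0.0742, 0.092]
tcp_rot: [2.073, 2.359, 0.003]
wrist_force: [0.6, 1.4, 1.6]
width: 0.103
grip_force: 49.5
t 20.4333 shift cm (tool axes now) [0.07 0.76 0.1 ] after-turn axes [0.11 0.75 0.1 ] turn [ 0.002 -0.     0.058] F [0.6 1.4 1.6] w 0.103 [0.5536 0.0742 0.092 ]
[ 0.283  0.012 -0.064]
```

```bash
python3 -m crank '[[[0,0,0,0,0,0.06],[0,0,0,0,0,0.04],[0,0,0,0,0,0],[0,0,0,0,0,0]]]'>/dev/null; python3 st.py -.079;for i in 1 2; do python3 -m crank '[[[0,0,0,0,0,0.025],[0,0,0,0,0,0],[0,0,0,0,0,0]]]'>/dev/null; python3 st.py -.079; done
```

```text
t 20.7667 shift cm (tool axes now) [0.14 0.74 0.09] after-turn axes [0.11 0.75 0.09] turn [ 0.002 -0.    -0.041] F [-0.4  2.4  2.1] w 0.108 [0.5537 0.0742 0.0919]
[ 0.404  0.02  -0.029]
t 21.0167 shift cm (tool axes now) [0.18 0.75 0.09] after-turn axes [0.13 0.76 0.09] turn [ 0.002 -0.    -0.066] F [-0.1  3.   2.7] w 0.102 [0.5536 0.074  0.0919]
[0.366 0.105 0.099]
t 21.2667 shift cm (tool axes now) [0.23 0.79 0.09] after-turn axes [0.16 0.8  0.09] turn [ 0.001  0.    -0.091] F [-2.3  1.3  5.2] w 0.106 [0.5532 0.0736 0.0919]
[0.174 0.364 0.173]
```

Same stop signature as on the left. Release, rise, and look from over the wall.

```bash
python3 -m crank '[[[0,0,0,0,0,0],[0,0,0,0,0,0],[0,0,0,0,0,0]]]' 2.4 50; python3 -m crank '[[[0,0,-1,0,0,0],[0,0,-2,0,0,0],[0,0,-3,0,0,0],[1,-0.5,-3,0,0,0],[3,-1,-2,0,0,0],[2,-1,0,0,0,0],[0,-0.5,0,0,0,0],[0,0,0,0,0,0]]]' ;  python3 -m crank '[[[0,0,0,0,0,0],[0,0,0,0,0,0]]]' >/dev/null
python3 - <<'E'
from h import *
plan(uv(.523,0,.15),YAW+np.pi/2)
m=camera_model("wrist");i=read_camera("wrist");cv2.imwrite("pics/w6.png",i)
np.savez("w6.npz",**{k:np.array(m[k]) for k in("camera_matrix","R","t")})
cv2.imwrite("pics/w6s.png",cv2.resize(i,(800,600),interpolation=cv2.INTER_CUBIC))
E
```

```text
time: 21.52
tool_pos: [0.553, 0.0736, 0.0911]
tcp_rot: [2.246, 2.196, 0.0]
wrist_force: [-0.1, -0.3, -0.3]
width: 0.284
grip_force: 0.0
time: 22.18
tool_pos: [0.5238, 0.1351, 0.2023]
tcp_rot: [2.243, 2.198, 0.001]
wrist_force: [-0.3, -0.2, -0.6]
width: 0.276
grip_force: 0.0
t 22.35 shift cm (tool axes now) [ 1.78 -1.12  5.09] after-turn axes [ 1.87 -0.94  5.09] turn [-0.     0.001 -0.094] F [ 0.2 -0.3  0.9] w 0.279 [0.5244 0.1337 0.2009]
```

View pics/w6s.png

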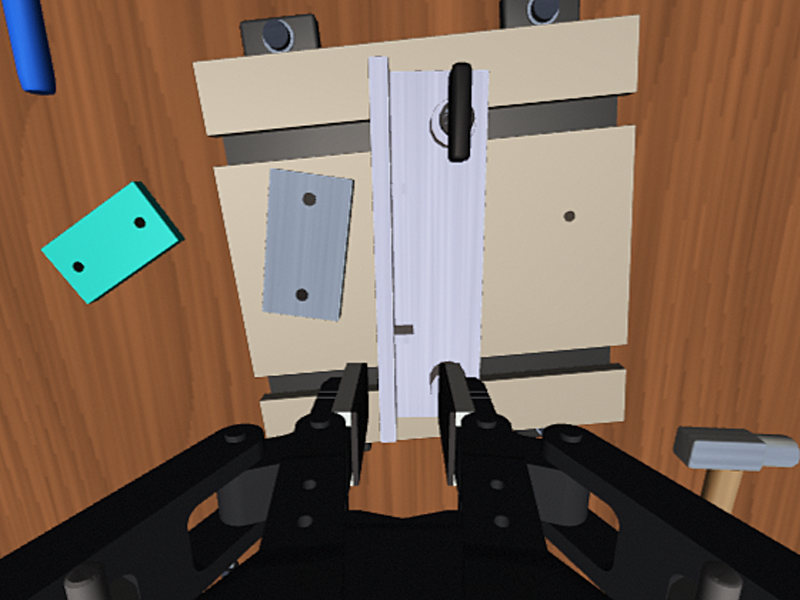

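Left wing at (460,112) now lies along the fence. The wall-top strip runs from (369–388,58) to (380–396,442), and the fence is visibly a little skewed to the slots.

```bash
python3 - <<'E'
from h import *
m=dict(np.load("w6.npz"))
P=lambda p,z:(lambda q:np.array([q@EX,q@EY-OFF]))(ray(m,(p[0]*.7,p[1]*.7),z)[:2])
for n,a,b,z in[("wing",(459,160),(460,63),.112),("wall",(388,442),(378.5,58),.09),("flange",(479,375),(489,71),.058),("slot",(490,140),(634,126),.05)]:
    A,B=P(a,z),P(b,z);d=B-A;print(n,A.round(4),B.round(4),"mid",((A+B)/2).round(4),"ang",np.arctan2(d[1],d[0]).round(3))
plan(uv(.521,0,.07),YAW+np.pi/2-.07)
E
```

```text
wing [0.5667 0.0579] [0.5697 0.1003] mid [0.5682 0.0791] ang 1.499
wall [ 0.5144 -0.1063] [0.5321 0.1113] mid [0.5232 0.0025] ang 1.49
flange [ 0.5785 -0.0806] [0.5934 0.1065] mid [0.5859 0.013 ] ang 1.491
slot [0.5939 0.07  ] [0.681  0.0698] mid [0.6374 0.0699] ang -0.002
t 22.4 shift cm (tool axes now) [ 1.77 -1.33 13.08] after-turn axes [ 1.79 -1.29 13.08] turn [-0.     0.001 -0.024] F [ 0.  -0.2 -0.7] w 0.282 [0.5245 0.1336 0.2008]
```

```bash
python3 -m crank '[[[0.9,-0.6,0,0,0,0.014],[0.95,-0.48,1,0,0,0],[0,0,3,0,0,0],[0,0,3,0,0,0],[0,0,3,0,0,0],[0,0,1,0,0,0],[0,0,0,0,0,0],[0,0,0,0,0,0]]]' 3 30 >/dev/null
python3 - <<'E'
from h import *
plan(uv(.5232,.001,.07),YAW+np.pi/2-.08)
E
```

```text
t 23.0667 shift cm (tool axes now) [-0.05 -0.03  2.1 ] after-turn axes [-0.05 -0.04  2.1 ] turn [-0.001  0.    -0.027] F [-0.1  0.3  0.8] w 0.353 [0.5141 0.1532 0.091 ]
```

```bash
python3 -m crank '[[[0,0,0.5,0,0,-0.027],[0,0,1,0,0,0],[0,0,0.5,0,0,0],[0,0,0.1,0,0,0],[0,0,0,0,0,0]]]' >/dev/null
python3 -m crank '[[[0,0,0,0,0,0],[0,0,0,0,0,0],[0,0,0,0,0,0],[0,0,0,0,0,0],[0,0,0,0,0,0]]]' 0 30
python3 st.py 0
python3 -m crank '[[[0,0,0,0,0,-0.02],[0,0,0,0,0,-0.02],[0,0,0,0,0,-0.02],[0,0,0,0,0,-0.02],[0,0,0,0,0,0],[0,0,0,0,0,0]]]'
python3 st.py 0
```

```text
time: 23.9
tool_pos: [0.5147, 0.1535, 0.0711]
tcp_rot: [2.232, 2.21, 0.002]
wrist_force: [-0.8, 0.0, 4.1]
width: 0.112
grip_force: 30.6
t 23.9 shift cm (tool axes now) [ 0.16  4.08 -1.99] after-turn axes [-0.17  4.08 -1.99] turn [ 0.002 -0.    -0.08 ] F [-0.8  0.   4.1] w 0.112 [0.5147 0.1535 0.0711]
[-0.064  0.217  0.023]
time: 24.4
tool_pos: [0.5152, 0.1533, 0.0711]
tcp_rot: [2.141, 2.297, 0.003]
wrist_force: [0.3, -1.4, 5.2]
width: 0.108
grip_force: 32.7
t 24.4 shift cm (tool axes now) [-0.15  4.04 -1.98] after-turn axes [-0.15  4.03 -1.99] turn [ 0.002 -0.    -0.   ] F [ 0.3 -1.4  5.2] w 0.108 [0.5152 0.1533 0.0711]
[-0.29   0.052 -0.499]
```

Squared up. Release, rise, and check from a spot that shows the right lock too.

```bash
python3 -m crank '[[[0,0,-0.1,0,0,0],[0,0,0,0,0,0],[0,0,0,0,0,0]]]' 3 30; python3 -m crank '[[[0,0,-1,0,0,0],[0,0,-2.5,0,0,0],[0,0,-3,0,0,0],[-1,0,-3,0,0,0],[-3,0,-3,0,0,0],[-3,1,-2,0,0,0],[-2,1,-1,0,0,0],[0,0,0,0,0,0]]]' ;  python3 -m crank '[[[0,0,0,0,0,0],[0,0,0,0,0,0]]]' >/dev/null
python3 - <<'E'
from h import *
m=camera_model("wrist");i=read_camera("wrist");cv2.imwrite("pics/w7.png",i)
np.savez("w7.npz",**{k:np.array(m[k]) for k in("camera_matrix","R","t")})
cv2.imwrite("pics/w7s.png",cv2.resize(i,(800,600),interpolation=cv2.INTER_CUBIC))
E
```

```text
time: 24.65
tool_pos: [0.514, 0.1533, 0.071]
tcp_rot: [2.141, 2.299, -0.0]
wrist_force: [0.3, 0.4, -1.1]
width: 0.35
grip_force: 0.0
time: 25.32
tool_pos: [0.5443, 0.0626, 0.2309]
tcp_rot: [2.14, 2.29, 0.009]
wrist_force: [1.4, 0.5, -0.3]
width: 0.353
grip_force: 0.0
```

View pics/w7s.png

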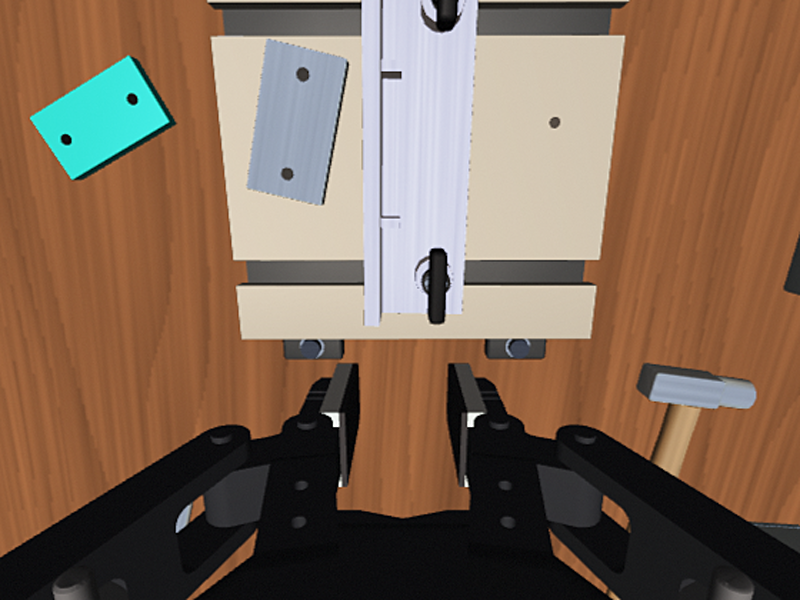

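The right wing spans (438,250)–(437,322), along the fence. The wall is square across the slots and the blank is in place. A number check on the angles:

```bash
python3 - <<'E'
from h import *
m=dict(np.load("w7.npz"))
P=lambda p,z:(lambda q:np.array([q@EX,q@EY-OFF]))(ray(m,(p[0]*.7,p[1]*.7),z)[:2])
for n,a,b,z in[("wingR",(437,322),(438,250),.112),("wingL",(445,29),(444,0),.112),("wall",(373,325),(371.5,10),.09),("flange",(463,314),(477,15),.058),("slot",(250,285),(580,285),.05),("bl",(248,189),(268,39),.062)]:
    A,B=P(a,z),P(b,z);d=B-A;print(n,A.round(4),B.round(4),"ang",np.arctan2(d[1],d[0]).round(3))
E
```

```text
wingR [ 0.563  -0.0978] [ 0.5627 -0.0552] ang 1.577
wingL [0.564  0.0557] [0.5632 0.0684] ang 1.634
wall [ 0.5236 -0.1066] [0.5261 0.0713] ang 1.557
flange [ 0.5857 -0.1085] [0.5877 0.079 ] ang 1.56
slot [ 0.4331 -0.0889] [ 0.6702 -0.0892] ang -0.001
bl [ 0.4418 -0.0222] [0.4618 0.0651] ang 1.345
```

Fence within 0.013 rad of square. Both wings are within the measurement error of their stops, and both stops were felt when the fence began to follow the twist. Blank is unmoved and the robot is clear.

```bash
python3 -c "
from workcell import *
print(finish_job())"
```

```text
the job is handed in; nothing more can be done
None
```

The fence is seated flat across both slots behind the blank, both wings are turned clockwise to their stops, the blank has not moved, and the job was handed in at about 26 s; twisting the wings had skewed the fence slightly, so I squared it up by the wall after locking.

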